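# Clip the card down and stamp it, holding the stamp pressed

## Task

Press the spring clip of the blue board down by its yellow thumb pad until it catches and stays down on the card by itself, and let go of it. Then lift the red self-inking stamp over to the card, stand it upright and squarely inside the red printed box, and push it all the way down; finish while still holding it fully pressed. Do not press the stamp down anywhere else, and leave the stapler and the blue card box alone.

Things in the scene. Friction and masses are not known exactly. Their poses are not given: they have to be found in the camera images.
- field (a point): centre of the red printed box, on the top face of the white card on the blue board (200 x 150 x 8 mm, fixed to the desk; card top 9.5 mm above the desk). x points from the box to the clip at the board's far end, y along the board's width, z up. Inside the red lines the box is 52 mm along x and 74 mm along y.
- clip_pad (a point): top centre of the yellow thumb pad (22 mm along the arm, 40 mm across) on the clip's steel arm, moving with it. The arm is 92 mm wide and hinged along the field's y direction, 124 mm from the field in +x and 6.5 mm above the card; it reaches 56 mm from the hinge toward the box. Sprung open the pad lies 31.5 mm above the card and 87.5 mm from the field in +x; clipped down about 11 mm above the card and 80 mm from the field.
- clip (a joint): angle of the spring clip, rad: 0 sprung open, grows as the arm is pushed down; a brass pawl catches it just past 0.50 (it then rests at about 0.50 by itself), end stop 0.56, some 2.5 mm lower at the pad than where it catches. Let go before it has caught it springs back up. Takes about 2 N at the pad at first and 6 N when it catches.
- stamp_grip (a point): grip point of the red stamp, on its upright axis, 52 mm above its underside when not pressed; moves with the red pressing body. The stamp is 92 mm tall; the red body is 40 mm wide along x and 60 mm along y between 39 and 58 mm up (grip it here, across x), and narrows to 26 x 36 mm at the top. z up.
- stamp_foot (a point): centre of the underside of the stamp's black foot frame (35 mm along x, 54 mm along y), same axes as the grip point. The stamp is loose, weighs about 0.1 kg and stands upright on the desk. Its shape is the same turned half round.
- stamp_press (a joint): travel of the stamp's red body down over its foot frame, m: 0 sprung up, 0.010 fully pressed (end stop). A spring pushes it back up: about 1.5 N to start, 10 N fully down.
- stapler: grey and black desk stapler, 37 x 133 x 54 mm, loose bystander; origin at the centre of its underside
- blue_card_pack: small blue and white card box, 22 x 90 x 60 mm, standing on edge, loose bystander; origin at the centre of its underside
Not all that is in view belongs to the job. Of the things like the part that bears field, leave any that is purple; of the rest the larger one is meant.

How it is judged (in metres and radians):
On the way, in this order (a step that is already met when the one before it is completed fails the run):
1. the clip has caught: it stays down with nothing touching it, the stamp still unmoved (value of joint clip above 0.45 rad and contact force between each of the fingers, the arm and clip below 0.05 N and distance of stamp_foot from where it was at the start of the episode below 0.02 m), for 0.3 s.
2. the stamp is lifted clear of the desk and held (height (world z) of stamp_foot above 0.02 m and contact force between the fingers and stamp above 0.5 N), for 0.1 s.
At the end, for the whole second after the job is handed in: Clip caught (over 0.45 rad); stamp upright (0.08 rad) on the card, its foot centre within 10 mm (x) and 11 mm (y) of the box centre, turned at most 0.3 rad from it (half a turn makes no difference), and still held by the robot within 1 mm of its full 10 mm press (value of joint clip above 0.45 rad and x of stamp_foot in the frame of field between -0.01 and 0.01 m and y of stamp_foot in the frame of field between -0.011 and 0.011 m and z of stamp_foot in the frame of field below 0.003 m and angle between stamp_foot's own z axis and vertical below 0.08 rad and angle between the x axis of stamp_foot and the x axis of field, either way round below 0.3 rad and value of joint stamp_press above 0.009 m and contact force between any of the fingers, the arm and stamp above 3 N); the arm keeps its last pose, push and grip.
It fails at once if the stamp is pressed down more than 6 mm anywhere but in the box (value of joint stamp_press above 0.006 m and (horizontal distance between stamp_foot and field above 0.02 m or z of stamp_foot in the frame of field above 0.01 m)).
It fails at once if the stapler is displaced by more than 30 mm (distance of stapler from where it was at the start of the episode above 0.03 m).
It fails at once if the blue card box is displaced by more than 30 mm (distance of blue_card_pack from where it was at the start of the episode above 0.03 m).
It also fails if it takes over 50 s, if anything falls off the work surface, if the arm or the gripper's body presses on something with over 40 N, if the wrist force passes 120 N, or if a joint passes its speed limit or range.

## Robot

A 6-joint arm with a two-finger parallel gripper is mounted at the origin on a cart in front of the work surface, level with it; the furniture and walls round the work are solid. World frame = base frame: x ahead of the robot, y to its left, z up, the work surface at z = 0. Lengths are in mm, angles in degrees, forces in N, time in s.
With the tool pointing down it reaches from about 350 to 850 mm from the base axis. Payload 8.1 kg.
Tool frame: the origin (TCP) lies at the very end of the fingers, on their centre line; the grasp point (between the pads) lies 19 mm behind it; z points along the fingers, y is the line along which they close (so a half turn about z gives the same grasp; the last joint's range is limited). The gripper opens to 85 mm and grips with 20 to 120 N. Pads are 22 mm wide; open, the fingers measure 114 mm over their backs; the gripper's body (76 mm by 85 mm) begins 54 mm behind the grasp point. The pads swing forward as they close: fully open they stand 13 mm farther back than shut.
Start: joints at [-74.049, 7.471, 85.268, -0, 87.261, -4.893], TCP at [213.517, -560.728, 231.292] pointing down, gripper open.
Joint ranges: [-169.43, 169.43], [-51.17, 129.36], [1.28, 143.12], [-76.62, 256.62], [0, 156.53], [-152.29, 152.29]. Speed limits (degrees/s): [136.94, 136.94, 159.86, 180, 180, 180].

## Interface

Orientations are given as [roll, pitch, yaw] about the fixed x, y, z axes, in that order (R = Rz(yaw) Ry(pitch) Rx(roll)).
In Python, from bench import sense, eyes, job, models gives the robot as it stands. The module is installed in compiled form; this text tells all that it offers.
- The arm moves only by the tool apply_moves, never from a script. Its argument "rows" is a list of rows, each a list of 6 numbers: the shift along the tool's x, y, z in mm, then the turn, a rotation vector about the tool's x, y, z in rad. In form: [[dx, dy, dz, rx, ry, rz], ...]. A call has exactly 5 rows; each row shifts and turns the commanded pose from where the row before left it, along the tool's axes as they then stand; what a row does not reach is not made up. A row lasts 1/8 s, in which the tool goes at most 62.5 mm and 10.7 degrees, less where a joint would pass 70% of its speed; a pose out of reach is approached as far as the arm can. A call is refused whole if a number of a shift passes 62.5 or a number of a turn 0.188, either way. A call with a gripper value outside its range is refused whole. "fingers" is the finger opening in mm, from 0 to 85.4, set as the call begins (left out, the last holds). The fingers move at their own pace and stop on an object; "grip_force" is the grip in N (left out, the last holds). Time passes only in rows, so rows that do not move let the fingers close, or fill a call up. It gives the time, the measured TCP pose, the force, the opening and the grip force at its end, in the units of the state.
- sense(): the state, without advancing time (a new reading comes with each control period).
- eyes.snapshot(name): name is "scene" or "side" or "wrist"; returns (picture, depth): 400x640x3 uint8, red, green, blue; 400x640 float32, mm along the optical axis (not along the pixel's ray), 0 where there is no reading.
- eyes.get_calibration(name): a dict with "intrinsics" (3x3 intrinsics, pixels), "D" ([k1, k2, p1, p2, k3] as OpenCV has them; the pictures are not rectified), "R" (3x3) and "t" (3): a world point X has camera coordinates R X + t; the wrist camera has in their place "mount" (4x4, takes a point from camera to tool coordinates, whose origin is the TCP and whose axes are the flange's). Camera axes: x right, y down, z forward; pixel columns grow to the right and rows downward; lengths in mm; the calibration is good to about 2 mm. A picture is of the moment at which its call begins: read the wrist's pose just before it. get_calibration takes no time and is no camera call.
- job.hand_in(): hands the job in; it is judged then, once.
Trained networks look in the newest picture that a camera, given by its name, has taken for a name from the list of things; names that differ only in an ending like _2 or _b are one class to them, and where a whole thing is asked for, a point or a joint stands for the part that bears it (a point fixed in the world has none). Each returns a list of dicts, best first, with "confidence" (0 to 1); they miss things now and then, are a little off and sometimes report something else, mostly with a low value. They report only what shows in the picture. A call takes as long as a camera call. They do not tell look-alikes from the thing itself.
- models.boxes_of(name, camera): "xyz" ([x, y, z] in mm, in world coordinates, good to about 4 mm: the middle of the surface that is visible of it).
- models.cut_out(name, camera): "pixels" (400x640 bool, what is visible of it).
- models.place_of(name, camera): "xyz" ([x, y, z] in mm, in world coordinates, good to about 4 mm: a listed point, or the origin of a listed thing).
The state is a dict: "time": time; "joint_pos": joint angles; "qd": joint speeds; "joint_efforts": joint torques, N m; "tool_pos": TCP position; "tcp_rot": TCP orientation; "ft_force": force on the tool from outside, world axes, zero at the start; "wrist_torque": the same for the moment, N m; "finger_gap": finger opening in mm; "grip_force": force on a finger pad.
Only numpy, scipy, OpenCV 4.12 (cv2) and the standard library are available. Lean on these libraries where they do the work, as an engineer would, in place of code of your own. Each camera call takes 0.05 s, during which the arm holds its last target. There are 200 camera calls.

## Working session

There is one attempt and no reset: what is moved stays moved. The work goes in short steps, Python scripts to look and compute and a tool call to move; the robot and the scene stay as the last step left them, time stands still between calls to the robot, and variables do not carry over. Pictures are saved under pics/ and viewed, at most 10 in all, crops included, and the job is handed in when it is done.

Besides the shell and the picture viewer there is one more tool, called after ">>>" by a JSON object that holds its "op" and its "data". apply_moves: Moves the arm, as the interface text tells. Its arguments: {"type":"object","properties":{"rows":{"type":"array"},"fingers":{"type":"number"},"grip_force":{"type":"number"}},"required":["rows"]}

```bash
mkdir -p pics; cat > h.py <<'E'
import numpy as np, cv2
from bench import sense, eyes, job, models
from scipy.spatial.transform import Rotation as Ro
def cal(n):
    c=eyes.get_calibration(n); K=np.array(c["intrinsics"],float); D=np.array(c["D"],float)
    if "R" in c: R=np.array(c["R"]);t=np.array(c["t"]).ravel()
    else:
        s=sense(); M=np.array(c["mount"],float); T=np.eye(4)
        T[:3,:3]=Ro.from_euler('xyz',s["tcp_rot"],degrees=True).as_matrix();T[:3,3]=s["tool_pos"]
        W=T@M; R=W[:3,:3].T; t=-R@W[:3,3]
    return K,D,R,t
def world(uv,z,c):  # depth along axis per point
    K,D,R,t=c; p=cv2.undistortPoints(np.array(uv,float).reshape(-1,1,2),K,D)[:,0]
    P=np.c_[p,np.ones(len(p))]*np.array(z,float).reshape(-1,1)
    return (P-t)@R
def plane(uv,h,c):
    K,D,R,t=c; p=cv2.undistortPoints(np.array(uv,float).reshape(-1,1,2),K,D)[:,0]
    d=np.c_[p,np.ones(len(p))]@R; o=-R.T@t
    return o+d*((h-o[2])/d[:,2])[:,None]
def proj(X,c):
    K,D,R,t=c; return cv2.projectPoints(np.array(X,float).reshape(-1,1,3),cv2.Rodrigues(R)[0],t,K,D)[0][:,0]
def snap(n,f=None):
    c=cal(n); im,d=eyes.snapshot(n)
    if f: cv2.imwrite('pics/'+f,im[:,:,::-1])
    np.savez('/tmp/'+n,im=im,d=d,K=c[0],D=c[1],R=c[2],t=c[3]); return im,d,c
def load(n):
    z=np.load('/tmp/'+n+'.npz'); return z['im'],z['d'],(z['K'],z['D'],z['R'],z['t'])
E
python3 - <<'E'
from h import *
print(sense())
for n in ("scene","side"):
    im,d,c=snap(n,n+'0.png')
    for o in ("field","clip_pad","stamp_grip","stamp_foot","stapler","blue_card_pack"):
        print(n,o,[(np.round(r["xyz"],0).tolist(),round(r["confidence"],2),proj([r["xyz"]],c)[0].round().tolist()) for r in models.place_of(o,n)])
E
```

```text
{'time': 0.0, 'joint_pos': array([-7.40500180e+01,  7.51517422e+00,  8.53294466e+01, -4.66783441e-04,
        8.72613207e+01, -4.89446437e+00]), 'qd': array([ 0.03880237,  0.04052625, -0.01949296, -0.02473793, -0.00803764,
        0.05261581]), 'joint_efforts': array([-9.70478577e-04, -5.69403541e+01, -5.00549054e+01, -6.87056090e-04,
        1.49675715e-02, -2.92745847e-05]), 'tool_pos': array([ 213.35212918, -560.19842841,  230.2421367 ]), 'tcp_rot': array([-1.79894405e+02, -8.57449033e-03,  2.08444612e+01]), 'ft_force': array([0.09517084, 0.14352462, 0.4218169 ]), 'wrist_torque': array([-0.0327958 ,  0.05309328, -0.00147836]), 'grip_force': 0.0, 'finger_gap': 85.33911620456139}
scene field [([487.0, -227.0, 11.0], 0.82, [255.0, 232.0]), ([403.0, -17.0, 6.0], 0.82, [263.0, 180.0]), ([806.0, -165.0, 8.0], 0.62, [374.0, 248.0])]
scene clip_pad [([468.0, -14.0, 28.0], 0.78, [281.0, 179.0]), ([574.0, -230.0, 39.0], 0.72, [283.0, 234.0]), ([872.0, -178.0, 29.0], 0.63, [398.0, 254.0]), ([453.0, -475.0, 0.0], 0.24, [193.0, 303.0])]
scene stamp_grip [([427.0, 143.0, 56.0], 0.74, [289.0, 143.0])]
scene stamp_foot [([427.0, 144.0, -2.0], 0.9, [290.0, 156.0]), ([450.0, -474.0, -1.0], 0.6, [192.0, 302.0])]
scene stapler [([453.0, -472.0, 2.0], 0.65, [194.0, 301.0])]
scene blue_card_pack [([585.0, 254.0, -3.0], 0.55, [343.0, 149.0])]
side field [([806.0, -164.0, 6.0], 0.96, [252.0, 237.0]), ([490.0, -225.0, 7.0], 0.76, [320.0, 179.0]), ([406.0, -15.0, 7.0], 0.55, [387.0, 198.0])]
side clip_pad [([577.0, -226.0, 42.0], 0.76, [299.0, 182.0]), ([870.0, -174.0, 28.0], 0.74, [229.0, 241.0]), ([463.0, -13.0, 28.0], 0.49, [376.0, 201.0])]
side stamp_grip [([431.0, 145.0, 53.0], 0.57, [430.0, 216.0])]
side stamp_foot [([433.0, 146.0, -1.0], 0.62, [426.0, 231.0])]
side stapler [([447.0, -478.0, -5.0], 0.77, [281.0, 148.0]), ([588.0, 257.0, -1.0], 0.72, [428.0, 285.0])]
side blue_card_pack [([587.0, 253.0, -3.0], 0.67, [427.0, 284.0])]
```

```bash
python3 -c "
import cv2
a=cv2.imread('pics/scene0.png')[110:330,160:440];b=cv2.imread('pics/side0.png')[130:310,200:460]
cv2.imwrite('pics/a.png',cv2.resize(a,None,fx=2.7,fy=2.7))
"
```

```text
(no output)
```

View pics/a.png

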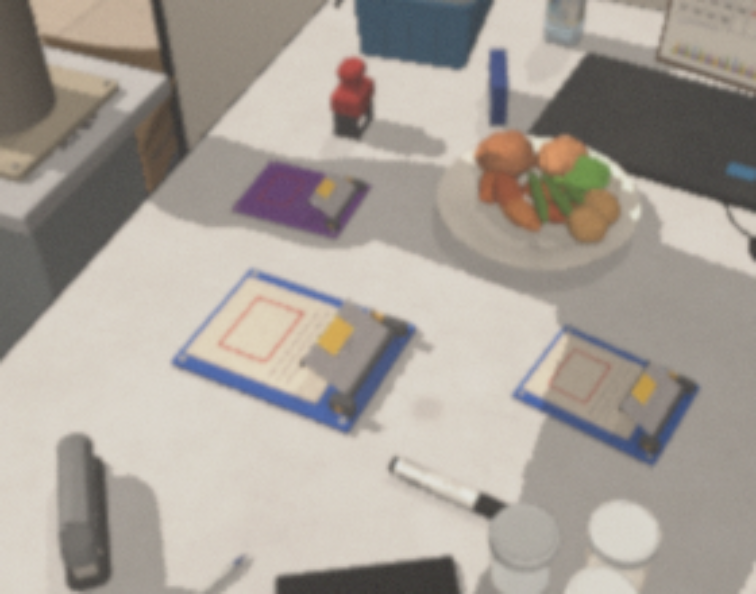

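The purple board at (263,180) is excluded. That leaves two blue boards, at (255,232) and (374,248). The first is clearly the larger, and its field-to-pad distance of about 87 mm matches (the other is about 66 mm), so it is the one meant. The red stamp is at (290,150), the stapler at (190,300) and the blue box at (343,145).

```bash
cat >> h.py <<'E'
def plan(tgt,yaw,n,q=1):
    """n rows from current measured pose to tgt (tool down), yaw deg; printed rounded"""
    s=sense(); p=np.array(s["tool_pos"]); R=Ro.from_euler('xyz',s["tcp_rot"],degrees=True)
    Rt=Ro.from_euler('xyz',[180,0,yaw],degrees=True)
    rv=(R.inv()*Rt).as_rotvec()/n; rv=np.round(rv,3); step=(np.array(tgt)-p)/n
    pc=p.copy();Rc=R;rows=[]
    for i in range(n):
        d=np.round(Rc.inv().apply(p+step*(i+1)-pc),q); rows.append(d.tolist()+rv.tolist())
        pc=pc+Rc.apply(d); Rc=Rc*Ro.from_rotvec(rv)
    for k in range(0,n,5): print(rows[k:k+5])
    print('end',pc.round(1),Rc.as_euler('xyz',degrees=True).round(2))
E
python3 - <<'E'
from h import *
c=eyes.get_calibration("wrist");print(np.round(c["mount"],2),np.round(c["intrinsics"]))
plan([530,-227,280],90,10)
E
```

```text
[[  -0.     -0.95   -0.32   83.14]
 [   1.     -0.      0.      0.24]
 [  -0.     -0.32    0.95 -142.5 ]
 [   0.      0.      0.      1.  ]] [[334.   0. 321.]
 [  0. 334. 197.]
 [  0.   0.   1.]]
[[41.5, -19.9, -4.9, 0.0, -0.0, -0.121], [43.5, -14.8, -4.8, 0.0, -0.0, -0.121], [45.0, -9.4, -4.9, 0.0, -0.0, -0.121], [45.9, -3.9, -4.9, 0.0, -0.0, -0.121], [45.9, 1.6, -4.8, 0.0, -0.0, -0.121]]
[[45.4, 7.2, -4.9, 0.0, -0.0, -0.121], [44.3, 12.6, -4.9, 0.0, -0.0, -0.121], [42.3, 17.9, -4.9, 0.0, -0.0, -0.121], [40.0, 22.8, -4.8, 0.0, -0.0, -0.121], [36.8, 27.5, -4.9, 0.0, -0.0, -0.121]]
end [ 530. -227.  280.] [180.     0.    90.17]
```

>>> {"op": "apply_moves", "data": {"rows": [[41.5,-20,-5,0,0,-0.12],[43.5,-15,-5,0,0,-0.12],[45,-9.5,-5,0,0,-0.12],[46,-4,-5,0,0,-0.12],[46,1.5,-5,0,0,-0.12]], "fingers": 0}}

```text
time: 1.32
tool_pos: [372.8, -392.4, 256.6]
tcp_rot: [180.0, 0.0, 55.4]
ft_force: [0.8, 0.1, -0.3]
finger_gap: 0.2
grip_force: 0.0
```

>>> {"op": "apply_moves", "data": {"rows": [[45.5,7,-5,0,0,-0.12],[44.5,12.5,-5,0,0,-0.12],[42.5,18,-5,0,0,-0.12],[40,23,-5,0,0,-0.12],[37,27.5,-5,0,0,-0.12]]}}

```text
time: 1.95
tool_pos: [532.5, -225.9, 281.6]
tcp_rot: [180.0, 0.0, 89.8]
ft_force: [0.9, -1.1, 0.8]
finger_gap: 0.1
grip_force: 0.0
```

>>> {"op": "apply_moves", "data": {"rows": [[0,0,0,0,0,0],[0,0,0,0,0,0],[0,0,0,0,0,0],[0,0,0,0,0,0],[0,0,0,0,0,0]]}}

```text
time: 2.58
tool_pos: [531.2, -227.7, 281.3]
tcp_rot: [-180.0, 0.0, 89.5]
ft_force: [0.3, 0.1, 0.6]
finger_gap: 0.0
grip_force: 0.0
```

```bash
python3 - <<'E'
from h import *
s=sense();print(s["tool_pos"],s["tcp_rot"])
im,d,c=snap("wrist",'w1.png')
for o in ("field","clip_pad"):
    print(o,[(np.round(r["xyz"],1).tolist(),round(r["confidence"],2),proj([r["xyz"]],c)[0].round().tolist()) for r in models.place_of(o,"wrist")])
hsv=cv2.cvtColor(im,cv2.COLOR_RGB2HSV)
m=cv2.inRange(hsv,(18,120,90),(38,255,255));n,l,st,ce=cv2.connectedComponentsWithStats(m)
for i in range(1,n):
    if st[i,4]>80:
        v,u=np.where((l==i)&(d>0)); P=world(np.c_[u,v],d[v,u],c); print('yel',st[i],ce[i].round(),P.mean(0).round(1),np.ptp(P,0).round(1))
E
```

```text
[ 531.16684391 -227.70958278  281.2879492 ] [-1.79999001e+02  1.82948822e-03  8.95264597e+01]
field [([806.7, -164.2, 0.5], 0.9, [538.0, 102.0])]
clip_pad [([577.9, -225.9, 43.9], 0.81, [360.0, 158.0]), ([870.2, -176.5, 26.1], 0.56, [597.0, 115.0])]
yel [593 103  15  26 174] [600. 116.] [ 871.5 -177.2   31.1] [22.1 30.9 13. ]
yel [350 143  19  35 553] [359. 160.] [ 577.1 -228.9   41.2] [21.9 42.1 15.4]
```

View pics/w1.png

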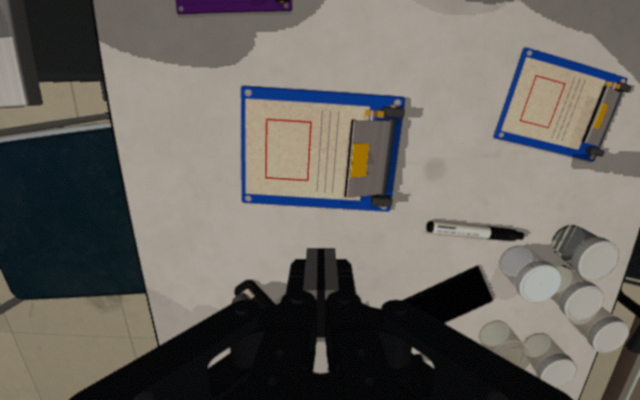

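The view shows the large board, with the red box at about (266–311, 119–181) and the pad at (359,160). The pad measures 41 mm high, which is what it should be (9.5 + 31.5).

```bash
python3 - <<'E'
from h import *
im,d,c=load("wrist")
h=cv2.cvtColor(im,cv2.COLOR_RGB2HSV)
m=cv2.inRange(h,(0,90,60),(8,255,255))|cv2.inRange(h,(170,90,60),(180,255,255)); m[:100]=0;m[200:]=0;m[:,:250]=0;m[:,330:]=0
v,u=np.where(m>0);P=plane(np.c_[u,v],9.5,c)
r=cv2.minAreaRect(P[:,:2].astype(np.float32));print(len(u),r)
hb=cv2.inRange(h,(100,120,60),(125,255,255));n,l,st,ce=cv2.connectedComponentsWithStats(hb);i=[k for k in l[80:220,235:415].ravel() if k]
i=np.bincount(i).argmax();v,u=np.where(l==i);P=plane(np.c_[u,v],8,c);print(cv2.minAreaRect(P[:,:2].astype(np.float32)))
plan([577,-229,60],89.5,5)
E
```

```text
424 ((490.19482421875, -222.992431640625), (76.80913543701172, 56.812381744384766), 85.83447265625)
((530.1939086914062, -224.8604278564453), (146.03070068359375, 196.85594177246094), 85.75004577636719)
[[-0.3, 9.1, 44.3, 0.0, 0.0, 0.0], [-0.2, 9.1, 44.2, 0.0, 0.0, 0.0], [-0.3, 9.2, 44.3, 0.0, 0.0, 0.0], [-0.2, 9.1, 44.3, 0.0, 0.0, 0.0], [-0.3, 9.1, 44.2, 0.0, 0.0, 0.0]]
end [ 577. -229.   60.] [180.     0.    89.57]
```

>>> {"op": "apply_moves", "data": {"rows": [[-0.3,9.1,44,0,0,0],[-0.3,9.1,44,0,0,0],[-0.3,9.1,44,0,0,0],[-0.3,9.1,44,0,0,0],[-0.3,9.1,44,0,0,0]]}}

```text
time: 3.35
tool_pos: [577.3, -228.9, 60.0]
tcp_rot: [180.0, 0.0, 89.6]
ft_force: [0.5, -0.6, 0.1]
finger_gap: -0.1
grip_force: 0.0
```

>>> {"op": "apply_moves", "data": {"rows": [[0,0,5,0,0,0],[0,0,5,0,0,0],[0,0,5,0,0,0],[0,-0.5,5,0,0,0],[0,-1,5,0,0,0]]}}

```text
time: 3.98
tool_pos: [576.2, -229.4, 37.3]
tcp_rot: [179.9, 0.1, 89.6]
ft_force: [-1.3, -0.5, 5.0]
finger_gap: -0.1
grip_force: 2.1
```

>>> {"op": "apply_moves", "data": {"rows": [[0,-1.3,4,0,0,0],[0,-1.2,4,0,0,0],[0,-1,4,0,0,0],[0,-0.7,3,0,0,0],[0,-0.5,2,0,0,0]]}}

```text
time: 4.6
tool_pos: [571.6, -229.2, 19.8]
tcp_rot: [179.9, 0.0, 89.6]
ft_force: [2.9, 0.1, 4.0]
finger_gap: 0.1
grip_force: 2.3
```

>>> {"op": "apply_moves", "data": {"rows": [[0,0,1,0,0,0],[0,0,1,0,0,0],[0,0,0.5,0,0,0],[0,0,0,0,0,0],[0,0,0,0,0,0]]}}

```text
time: 5.22
tool_pos: [571.5, -229.2, 18.0]
tcp_rot: [179.9, 0.0, 89.6]
ft_force: [-1.2, 0.3, 10.7]
finger_gap: -0.1
grip_force: 5.3
```

>>> {"op": "apply_moves", "data": {"rows": [[0,0,0.5,0,0,0],[0,0,0.5,0,0,0],[0,0,0,0,0,0],[0,0,-8,0,0,0],[0,0,-20,0,0,0]]}}

```text
time: 5.85
tool_pos: [568.9, -227.9, 42.4]
tcp_rot: [-179.7, -0.1, 89.6]
ft_force: [0.7, -0.4, 0.1]
finger_gap: 0.0
grip_force: 0.0
```

>>> {"op": "apply_moves", "data": {"rows": [[0,0,-45,0,0,0],[0,0,-50,0,0,0],[0,0,-50,0,0,0],[0,0,-50,0,0,0],[0,0,0,0,0,0]], "fingers": 85}}

```text
time: 6.48
tool_pos: [573.0, -229.9, 245.6]
tcp_rot: [179.5, 0.2, 89.6]
ft_force: [-0.4, -0.0, 0.3]
finger_gap: 85.1
grip_force: 0.0
```

```bash
python3 - <<'E'
from h import *
s=sense();print(s["tool_pos"],s["tcp_rot"])
im,d,c=snap("wrist",'w2.png')
h=cv2.cvtColor(im,cv2.COLOR_RGB2HSV)
m=cv2.inRange(h,(18,120,90),(38,255,255));n,l,st,ce=cv2.connectedComponentsWithStats(m)
for i in range(1,n):
    if st[i,4]>80:
        v,u=np.where((l==i)&(d>0)); P=world(np.c_[u,v],d[v,u],c); print('yel',st[i],P.mean(0).round(1),np.ptp(P,0).round(1))
plan([430,30,250],88,8)
E
```

```text
[ 572.99396289 -229.93652536  245.61817408] [179.51860756   0.23918399  89.60316205]
yel [581 101  16  29 216] [ 871.5 -176.8   31.1] [23.9 31.2 14.4]
yel [329 109  20   8 119] [ 594.7 -176.9   25.4] [19.9  7.1  9.5]
yel [305 142  22  37 704] [ 570.  -228.5   21.8] [24.  42.   5.4]
[[32.3, -17.9, -1.1, 0.001, 0.0, 0.003], [32.2, -18.1, -1.1, 0.001, 0.0, 0.003], [32.2, -18.1, -1.1, 0.001, 0.0, 0.003], [32.2, -18.3, -1.1, 0.001, 0.0, 0.003], [32.0, -18.3, -1.0, 0.001, 0.0, 0.003]]
[[32.1, -18.5, -1.0, 0.001, 0.0, 0.003], [31.9, -18.5, -1.0, 0.001, 0.0, 0.003], [32.0, -18.6, -1.0, 0.001, 0.0, 0.003]]
end [430.  30. 250.] [-1.7979e+02  1.3000e-01  8.8230e+01]
```

The pad is now at 21.8 mm, so the clip has caught. Next is the stamp.

>>> {"op": "apply_moves", "data": {"rows": [[34,-18,-1,0,0,0],[34,-18,-1,0,0,0],[34,-18,-1,0,0,0],[34,-18,-1,0,0,0],[34,-18,-1,0,0,0]]}}

```text
time: 7.15
tool_pos: [480.2, -57.0, 242.0]
tcp_rot: [-179.8, -0.0, 89.6]
ft_force: [0.5, -0.6, -0.1]
finger_gap: 85.1
grip_force: 0.0
```

>>> {"op": "apply_moves", "data": {"rows": [[33,-18,-1,0,0,0],[33,-18,-1,0,0,0],[33,-18,-1,0,0,0],[0,0,0,0,0,0],[0,0,0,0,0,0]]}}

```text
time: 7.78
tool_pos: [428.3, 40.8, 245.9]
tcp_rot: [-179.9, 0.0, 89.6]
ft_force: [0.3, -0.5, 0.4]
finger_gap: 84.9
grip_force: 0.0
```

```bash
python3 - <<'E'
from h import *
s=sense();print(s["tool_pos"],s["tcp_rot"])
im,d,c=snap("wrist",'w3.png')
for o in ("stamp_grip","stamp_foot"):
    print(o,[(np.round(r["xyz"],1).tolist(),round(r["confidence"],2),proj([r["xyz"]],c)[0].round().tolist()) for r in models.place_of(o,"wrist")])
h=cv2.cvtColor(im,cv2.COLOR_RGB2HSV)
m=cv2.inRange(h,(0,110,50),(8,255,255))|cv2.inRange(h,(170,110,50),(180,255,255));n,l,st,ce=cv2.connectedComponentsWithStats(m)
i=1+np.argmax(st[1:,4]);print(st[i])
v,u=np.where((l==i)&(d>0)); P=world(np.c_[u,v],d[v,u],c)
for a,b in ((36,60),(52,60),(84,96)):
    Q=P[(P[:,2]>a)&(P[:,2]<b)]; print(a,b,len(Q),np.median(Q[:,2]),Q.min(0).round(1),Q.max(0).round(1),cv2.minAreaRect(Q[:,:2].astype(np.float32)))
E
```

```text
[428.3111843   40.82797547 245.87867613] [-1.79909943e+02  2.27319780e-02  8.96282977e+01]
stamp_grip []
stamp_foot []
[ 300   28   44   69 2776]
36 60 237 59.172592255153425 [410.6 113.3  56.4] [450.5 173.3  60. ] ((430.773681640625, 143.20823669433594), (38.99577331542969, 59.15471649169922), 2.5394318103790283)
52 60 237 59.172592255153425 [410.6 113.3  56.4] [450.5 173.3  60. ] ((430.773681640625, 143.20823669433594), (38.99577331542969, 59.15471649169922), 2.5394318103790283)
84 96 1739 92.00441720831455 [414.5 122.5  86. ] [446.8 163.2  94.6] ((430.6748046875, 142.86044311523438), (40.740234375, 32.269657135009766), 89.83820343017578)
```

View pics/w3.png

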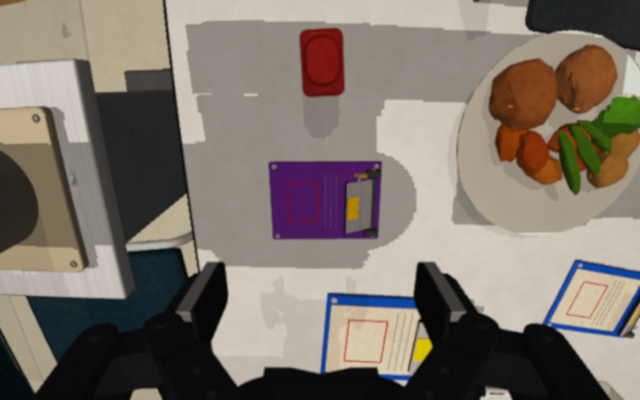

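The stamp is at (322,62), centred at (430.7, 143.2) with a yaw of about 2°. Its measured size of 39 x 59 mm and height of 92 mm both match.

>>> {"op": "apply_moves", "data": {"rows": [[20.5,0.4,23,0,0,-0.008],[20.5,0.4,23,0,0,-0.008],[20.5,0.4,23,0,0,-0.008],[20.5,0.4,23,0,0,-0.008],[20.5,0.4,23,0,0,-0.008]], "fingers": 85}}

```text
time: 8.55
tool_pos: [430.1, 143.5, 130.8]
tcp_rot: [-180.0, 0.0, 91.8]
ft_force: [0.2, 0.4, 0.1]
finger_gap: 85.1
grip_force: 0.0
```

```bash
python3 - <<'E'
from h import *
s=sense();print(s["tool_pos"],s["tcp_rot"],s["ft_force"])
plan([430.7,143.2,30],92,5)
E
```

```text
[430.09738059 143.5441328  130.82962827] [-1.79980273e+02  1.12203299e-02  9.18278099e+01] [0.15437316 0.44049748 0.10185139]
[[-0.1, 0.1, 20.2, -0.0, 0.0, -0.001], [-0.0, 0.2, 20.1, -0.0, 0.0, -0.001], [-0.1, 0.1, 20.2, -0.0, 0.0, -0.001], [-0.1, 0.1, 20.2, -0.0, 0.0, -0.001], [-0.0, 0.1, 20.1, -0.0, 0.0, -0.001]]
end [430.7 143.2  30. ] [-1.7998e+02  1.0000e-02  9.2110e+01]
```

>>> {"op": "apply_moves", "data": {"rows": [[-0.1,0.1,20,0,0,0],[0,0.2,20,0,0,0],[-0.1,0.1,20,0,0,0],[-0.1,0.1,20,0,0,0],[0,0.1,20,0,0,0]]}}

```text
time: 9.18
tool_pos: [430.8, 142.6, 30.9]
tcp_rot: [-180.0, 0.0, 91.8]
ft_force: [-0.1, -0.4, -0.3]
finger_gap: 85.3
grip_force: 0.0
```

>>> {"op": "apply_moves", "data": {"rows": [[0,0,0,0,0,0],[0,0,0,0,0,0],[0,0,0,0,0,0],[0,0,0,0,0,0],[0,0,0,0,0,0]], "fingers": 20, "grip_force": 60}}

```text
time: 9.8
tool_pos: [431.2, 143.4, 32.5]
tcp_rot: [179.9, -0.0, 91.9]
ft_force: [0.9, -0.9, 0.7]
finger_gap: 39.1
grip_force: 65.9
```

>>> {"op": "apply_moves", "data": {"rows": [[0,0,0,0,0,0],[0,0,-2,0,0,0],[0,0,-8,0,0,0],[0,0,-20,0,0,0],[0,0,-20,0,0,0]]}}

```text
time: 10.42
tool_pos: [429.9, 143.3, 82.4]
tcp_rot: [-179.9, 0.0, 91.9]
ft_force: [0.3, -0.2, -0.8]
finger_gap: 38.5
grip_force: 65.6
```

```bash
python3 - <<'E'
from h import *
plan([490.2,-223,112],85.8,10)
E
```

```text
[[-36.8, 4.8, -3.0, -0.0, 0.0, 0.011], [-36.8, 5.2, -2.9, -0.0, 0.0, 0.011], [-36.7, 5.6, -3.0, -0.0, 0.0, 0.011], [-36.6, 6.1, -3.0, -0.0, 0.0, 0.011], [-36.6, 6.4, -2.9, -0.0, 0.0, 0.011]]
[[-36.5, 6.8, -3.0, -0.0, 0.0, 0.011], [-36.4, 7.2, -3.0, -0.0, 0.0, 0.011], [-36.3, 7.7, -2.9, -0.0, 0.0, 0.011], [-36.3, 8.0, -3.0, -0.0, 0.0, 0.011], [-36.1, 8.4, -3.0, -0.0, 0.0, 0.011]]
end [ 490.2 -223.   112. ] [-1.7994e+02  1.0000e-02  8.5590e+01]
```

>>> {"op": "apply_moves", "data": {"rows": [[-37,5,-3,0,0,0.011],[-37,5,-3,0,0,0.011],[-36.5,5.5,-3,0,0,0.011],[-36.5,6,-3,0,0,0.011],[-36.5,6.5,-3,0,0,0.011]]}}

```text
time: 11.05
tool_pos: [460.4, -40.9, 97.3]
tcp_rot: [180.0, -0.0, 88.7]
ft_force: [0.2, -0.5, -1.5]
finger_gap: 39.1
grip_force: 65.7
```

>>> {"op": "apply_moves", "data": {"rows": [[-36.5,7,-3,0,0,0.011],[-36.5,7,-3,0,0,0.011],[-36.5,7.5,-3,0,0,0.011],[-36.5,8,-3,0,0,0.01],[-36,8.5,-3,0,0,0.01]]}}

```text
time: 11.68
tool_pos: [490.4, -224.4, 112.2]
tcp_rot: [-180.0, -0.0, 85.7]
ft_force: [0.6, -0.1, -0.2]
finger_gap: 39.0
grip_force: 65.7
```

```bash
python3 - <<'E'
from h import *
for n in ("scene","side"):
    im,d,c=snap(n,n+'4.png')
    for o in ("stamp_grip","stamp_foot","field","clip_pad"):
        print(n,o,[(np.round(r["xyz"],1).tolist(),round(r["confidence"],2)) for r in models.place_of(o,n)])
s=sense();print(s["tool_pos"],s["tcp_rot"])
plan([490.2,-223,60],85.8,5)
E
```

```text
scene stamp_grip [([488.6, -226.5, 132.1], 0.54)]
scene stamp_foot [([489.4, -222.0, 80.4], 0.6)]
scene field [([802.6, -168.4, 8.7], 0.89)]
scene clip_pad [([873.0, -177.2, 30.6], 0.77), ([569.7, -230.7, 22.5], 0.57), ([465.9, -12.2, 29.2], 0.49)]
side stamp_grip [([488.9, -219.9, 132.7], 0.8)]
side stamp_foot [([490.2, -220.5, 76.8], 0.89)]
side field [([488.5, -225.0, 7.4], 0.74), ([807.7, -162.0, 4.5], 0.64), ([404.9, -17.1, 9.4], 0.57)]
side clip_pad [([871.3, -175.9, 28.0], 0.85), ([564.3, -228.7, 17.9], 0.62), ([461.3, -13.0, 25.9], 0.54)]
[ 490.40685035 -222.47199623  111.74581349] [-1.79989684e+02 -1.26280192e-02  8.57687393e+01]
[[-0.1, -0.0, 10.3, -0.0, -0.0, -0.0], [-0.1, -0.1, 10.4, -0.0, -0.0, -0.0], [-0.1, 0.0, 10.3, -0.0, -0.0, -0.0], [-0.1, -0.0, 10.4, -0.0, -0.0, -0.0], [-0.2, -0.1, 10.3, -0.0, -0.0, -0.0]]
end [ 490.2 -223.    60. ] [-1.7999e+02 -1.0000e-02  8.5770e+01]
```

>>> {"op": "apply_moves", "data": {"rows": [[-0.3,0,13,0,0,0],[-0.3,0,13,0,0,0],[-0.3,0,13,0,0,0],[-0.3,0,13,0,0,0],[-0.3,0,10,0,0,0]]}}

```text
time: 12.8
tool_pos: [489.9, -224.7, 48.4]
tcp_rot: [-179.9, -0.0, 85.7]
ft_force: [-0.2, 0.2, -0.6]
finger_gap: 39.1
grip_force: 65.6
```

```bash
python3 - <<'E'
from h import *
for n in ("scene","side"):
    im,d,c=snap(n)
    cv2.imwrite(f'pics/{n}5.png',im[:,:,::-1])
    for o in ("stamp_grip","stamp_foot","field"):
        print(n,o,[(np.round(r["xyz"],1).tolist(),round(r["confidence"],2)) for r in models.place_of(o,n)][:2])
a=load("scene")[0][190:270,200:310,::-1];b=load("side")[0][130:210,265:375,::-1]
cv2.imwrite('pics/p5.png',cv2.resize(np.vstack([a,b]),None,fx=3.6,fy=3.6,interpolation=2))
s=sense();print(s["tool_pos"],s["tcp_rot"])
E
```

```text
scene stamp_grip [([486.2, -226.5, 70.5], 0.73)]
scene stamp_foot [([489.2, -224.7, 13.2], 0.91)]
scene field [([487.6, -226.6, 6.7], 0.73), ([805.0, -165.0, 6.7], 0.58)]
side stamp_grip [([491.0, -220.0, 67.8], 0.55)]
side stamp_foot [([491.1, -225.3, 14.6], 0.63)]
side field [([487.2, -226.3, 4.3], 0.91), ([407.4, -16.2, 7.9], 0.83)]
[ 490.84994116 -225.13220204   50.50228227] [1.79934099e+02 3.02350654e-02 8.57040220e+01]
```

View pics/p5.png

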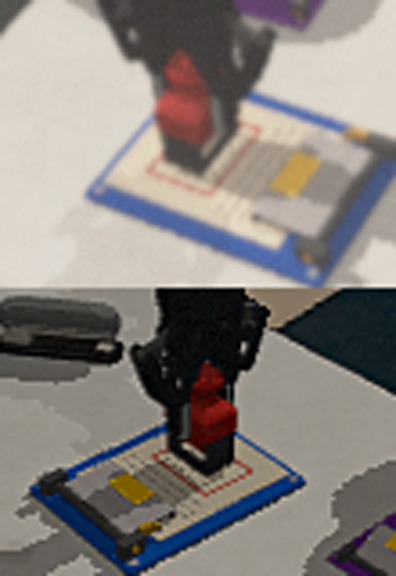

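The stamp stands over the red box in both views, at about (185,165) in the top crop and (205,465) in the bottom one, and the clip is down. Now I press.

>>> {"op": "apply_moves", "data": {"rows": [[0,0,3,0,0,0],[0,0,3,0,0,0],[0,0,3,0,0,0],[0,0,3,0,0,0],[0,0,2,0,0,0]], "grip_force": 80}}

```text
time: 13.82
tool_pos: [490.3, -224.9, 36.0]
tcp_rot: [-180.0, 0.0, 85.7]
ft_force: [-3.1, 2.3, 6.9]
finger_gap: 38.1
grip_force: 86.9
```

>>> {"op": "apply_moves", "data": {"rows": [[0,0,1,0,0,0],[0,0,1,0,0,0],[0,0,1,0,0,0],[0,0,0,0,0,0],[0,0,0,0,0,0]]}}

```text
time: 14.45
tool_pos: [490.3, -224.9, 33.2]
tcp_rot: [-180.0, 0.0, 85.7]
ft_force: [-3.7, 2.1, 7.6]
finger_gap: 38.7
grip_force: 87.1
```

>>> {"op": "apply_moves", "data": {"rows": [[0,0,1,0,0,0],[0,0,1,0,0,0],[0,0,0,0,0,0],[0,0,0,0,0,0],[0,0,0,0,0,0]]}}

```text
time: 15.08
tool_pos: [490.4, -225.0, 32.7]
tcp_rot: [-180.0, 0.0, 85.7]
ft_force: [-10.9, 5.1, 21.5]
finger_gap: 38.5
grip_force: 88.8
```

>>> {"op": "apply_moves", "data": {"rows": [[0,0,1,0,0,0],[0,0,0.5,0,0,0],[0,0,0,0,0,0],[0,0,0,0,0,0],[0,0,0,0,0,0]]}}

```text
time: 15.7
tool_pos: [490.6, -225.1, 32.6]
tcp_rot: [-180.0, 0.0, 85.7]
ft_force: [-16.6, 7.9, 34.8]
finger_gap: 38.3
grip_force: 90.5
```

>>> {"op": "apply_moves", "data": {"rows": [[0,0,-0.8,0,0,0],[0,0,0,0,0,0],[0,0,0,0,0,0],[0,0,0,0,0,0],[0,0,0,0,0,0]]}}

```text
time: 16.32
tool_pos: [490.6, -225.1, 32.6]
tcp_rot: [180.0, 0.0, 85.7]
ft_force: [-12.8, 6.3, 27.0]
finger_gap: 38.5
grip_force: 89.4
```

```bash
python3 - <<'E'
from h import *
for n in ("scene","side"):
    im,d,c=snap(n)
    for o in ("stamp_grip","stamp_foot","field","clip_pad"):
        print(n,o,[(np.round(r["xyz"],1).tolist(),round(r["confidence"],2)) for r in models.place_of(o,n)][:2])
a=load("scene")[0][190:270,200:310,::-1];b=load("side")[0][130:210,265:375,::-1]
cv2.imwrite('pics/p6.png',cv2.resize(np.vstack([a,b]),None,fx=3.6,fy=3.6,interpolation=2))
s=sense();print(s["tool_pos"],s["tcp_rot"],s["ft_force"],s["wrist_torque"])
E
```

```text
scene stamp_grip [([484.9, -225.9, 54.4], 0.53)]
scene stamp_foot [([488.0, -225.5, 5.6], 0.72)]
scene field [([486.9, -226.8, 8.2], 0.89), ([804.1, -166.1, 7.6], 0.56)]
scene clip_pad [([873.0, -180.0, 33.4], 0.88), ([568.4, -231.8, 19.1], 0.59)]
side stamp_grip [([489.9, -223.5, 49.9], 0.49)]
side stamp_foot [([491.7, -220.5, 9.1], 0.52)]
side field [([803.5, -162.5, 4.6], 0.95), ([490.3, -228.1, 9.1], 0.8)]
side clip_pad [([564.2, -228.1, 20.4], 0.94), ([461.6, -13.0, 26.2], 0.76)]
[ 490.6172388  -225.08959078   32.66728584] [1.79996367e+02 1.66612441e-02 8.57156678e+01] [-12.68575366   6.6314954   26.66940413] [1.09342252 2.19984252 0.04592315]
```

View pics/p6.png

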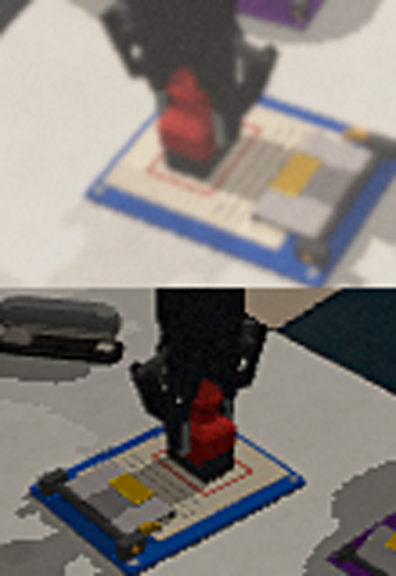

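Both views show the stamp upright inside the box and pressed to its stop: backing off 0.8 mm left the height unchanged and the force at 27 N. The clip is still down.

```bash
python3 -c "
from h import *
print(job.hand_in())"
```

```text
the job is handed in; nothing more can be done
None
```

I handed the job in with the clip caught and the stamp upright in the red box, held at its stop with about 27 N; the hand-in gave no verdict, so I don't know how it was judged.

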